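# Turn the cartons label up and stack the order

### The job

Turn over the cartons that lie label down on the rubber mat by sending each one through the twisted turn-over chute, the longest first and the shortest last. Stack them squarely, label up, in one column on the middle of the plywood carrier board, longest at the bottom and shortest on top, their long sides along the board's long side. Leave the other things on the bench where they are.

Things in the scene. Friction and masses are not known exactly. Their poses are not given: they have to be found in the camera images.
- chute: Turn-over chute: fixed stand of bent, very slippery polished steel rods with a tray at its foot; place and heading vary. Origin on the bench under its upright twisted slot, z up. Cartons run through it towards its own -x: loading slide on the +x side, slot, curved shoe, tray on the -x side. Two 12 mm posts at y = +-58 mm reach up to z = 262 mm. Points below are in this frame, mm.
- slide (a point): Middle of the loading slide's top face (43.5, 0, 301): a 30 mm wide steel strip rising from (16, 0, 272) at the slot's mouth to (71, 0, 330), open at both sides, so fingers can straddle it. A carton let go level just above it, long side along y, its middle at about (28, 0, 320), tips, slides in and falls through in under 1 s.
- mouth (a point): Centre of the slot's mouth (0, 0, 272). The slot is free about 16 mm each way along x and 36 mm along y here; on the -x side a lip flares out to (-28, 0, 292), and a thin rod at each end flares up to (0, +-47, 290).
- twist (a point): Point on the axis halfway down the slot (0, 0, 189). Six rods lead a carton down on edge and twist it half a turn about the vertical from z = 272 to z = 107; the shoe below lays it down, so that the face which lay underneath comes out on top.
- tray_floor (a point): Middle of the tray's level floor (-140, 0, 4). A carton slides out under two hold-down rods (up to 49 mm high, ending at x = -83) between two cheek plates (y = +-43, 90 high, ending at x = -59) and stops anywhere, at any yaw, in the floor's free part: x -83 to -207, y -78 to 78. Its end and side walls, 3 thick, are 15 high.
- mat: Goods-in mat: flat black rubber mat, 200 x 220 x 3 mm, fixed; origin under its centre, top at z = 3 mm. The cartons start on it, label down.
- board: Carrier board: small plywood board on battens, 130 mm (its x) x 160 mm (its y, the long side), fixed; origin under its centre, top 14 mm above the bench. Mat and board may change sides.
- carton1: Closed small-parts carton of brown board, about 60 g, the longest of the four kinds: 62 mm long (its y) x 42 mm (its x) x 18 mm thick (its z), origin at its centre. Its -z face carries a white label; its +z face is plain with a strip of brown tape along y. It starts label down (z up). May be absent (None).
- carton2: Closed small-parts carton of brown board, about 60 g, the second longest of the four kinds: 57 mm long (its y) x 42 mm (its x) x 18 mm thick (its z), origin at its centre. Its -z face carries a white label; its +z face is plain with a strip of brown tape along y. It starts label down (z up). May be absent (None).
- carton3: Closed small-parts carton of brown board, about 60 g, the third longest of the four kinds: 52 mm long (its y) x 42 mm (its x) x 18 mm thick (its z), origin at its centre. Its -z face carries a white label; its +z face is plain with a strip of brown tape along y. It starts label down (z up). May be absent (None).
- carton4: Closed small-parts carton of brown board, about 60 g, the shortest of the four kinds: 47 mm long (its y) x 42 mm (its x) x 18 mm thick (its z), origin at its centre. Its -z face carries a white label; its +z face is plain with a strip of brown tape along y. It starts label down (z up). May be absent (None).
- basket: Bystander, not to be moved: steel filter basket, a round bowl 70 mm across, 26 mm high; origin at the middle of its underside.
- gasket: Bystander, not to be moved: flat black rubber ring, 72 mm across, 9 mm high; origin at the middle of its underside.
- tape_roll: Bystander, not to be moved: roll of brown tape standing on its side face, 96 mm across, 48 mm high; origin at the middle of its underside.
- fitting: Bystander, not to be moved: brass hex fitting, 30 mm across, 34 mm high; origin at the middle of its underside.
- driver: Bystander, not to be moved: screwdriver, 170 mm long, lying down.
- grease: Bystander, not to be moved: small closed plastic jar, 40 mm across, 45 mm high; origin at the middle of its underside.

How it is judged:
By the outcome, as a careful person would: the job done as asked, in the order asked, and still so for the second after the job is handed in, with the robot touching nothing.
Of carton1, carton2, carton3, carton4 only 3 to 4 are there at a start; the rules pass over those that are not, and their reading is None.
At some moment in a run one of carton1, carton2, carton3, carton4 may be knocked a few centimetres aside while the robot is not near it.
It also fails if it takes over 210 s, if anything falls off the work surface, if the arm or the gripper's body presses on something with over 40 N, if the wrist force passes 120 N, or if a joint passes its speed limit or range.

### The arm

A 7-joint arm with a two-finger parallel gripper is mounted at the origin on the work surface. World frame = base frame: x ahead of the robot, y to its left, z up, the work surface at z = 0. Lengths are in m, angles in rad, forces in N, time in s.
With the tool pointing down it reaches from about 0.35 to 0.9 m from the base axis. Payload 7.2 kg.
Tool frame: the origin (TCP) lies on the centre line of the jaws, within the pads' length; the fingertips stand 22 mm ahead of it and the grasp point (between the pads) lies 3 mm ahead of it; z points along the fingers, y is the line along which they close (so a half turn about z gives the same grasp; the last joint's range is limited). The gripper opens to 85 mm and grips with 20 to 120 N. Pads are 22 mm wide; open, the fingers measure 114 mm over their backs; the gripper's body (76 mm by 85 mm) begins 54 mm behind the grasp point. The pads swing forward as they close: fully open they stand 13 mm farther back than shut.
Start: joints at [1.056, 0.411, -0.013, 1.596, 0.006, 1.134, -0.082], TCP at [0.27, -0.564, 0.253] pointing down, gripper open.
Joint ranges: [-2.95, 2.95], [-0.29, 1.99], [-1.47, 1.44], [0.14, 2.54], [-1.03, 4.17], [0.13, 1.85], [-2.86, 2.86]. Speed limits (rad/s): [2.39, 2.39, 3.01, 3.01, 3.14, 3.14, 3.14].

### API

Orientations are given as a 3x3 rotation matrix whose columns are the frame's x, y, z axes.
In Python, from cell import manip gives the robot as it stands.
- The arm moves only by the tool send_rows, never from a script. Its argument "targets" is a list of rows, each a list of 4 numbers: the shift along the tool's x, y, z in mm, then the turn about the tool's z in degrees. In form: [[x, y, z, spin], ...]. A call has 1 to 10 rows; each row shifts and turns the commanded pose from where the row before left it, along the tool's axes as they then stand; what a row does not reach is not made up. A row lasts 1/10 s, in which the tool goes at most 50 mm and 8.59 degrees, less where a joint would pass 70% of its speed; a pose out of reach is approached as far as the arm can. A call is refused whole if a number of a shift passes 50 or a number of a turn 8.59, either way. A call with a gripper value outside its range is refused whole. "gripper" is the opening, from -1 (shut) to 1 (fully open), set as the call begins (left out, the last holds). The fingers move at their own pace and stop on an object; "force" is the grip in N (left out, the last holds). Time passes only in rows, so rows that do not move let the fingers close. It gives the time, the measured TCP pose, the force, the opening and the grip force at its end, in the units of the state.
- manip.get_obs(): the state, without advancing time (a new reading comes with each control period).
- manip.get_image(name): name is "scene" or "top" or "wrist"; returns a dict with "frame" (420x560x3 uint8, red, green, blue), "fx", "fy", "cx", "cy" (pixels), "k1" (the pictures are not rectified: a ray, as slopes to the right and down, at radius r is drawn at 1 + k1 r^2 times it, then the intrinsics apply), "rvec" (rotation vector, rad) and "tvec" (3), from world to camera coordinates, as OpenCV has them. Camera axes: x right, y down, z forward; pixel columns grow to the right and rows downward; lengths in m; the calibration is good to about 2 mm. A picture is of the moment at which its call begins. There is no depth.
- manip.finish_job(): hands the job in; it is judged then, once.
Trained networks look in a picture, given as the dict that the camera call returned (one of the last four; its "shot" number tells which), for a name from the list of things; names that differ only in an ending like _2 or _b are one class to them, and where a whole thing is asked for, a point or a joint stands for the part that bears it (a point fixed in the world has none). Each returns a list of dicts, best first, with "confidence" (0 to 1); they miss things now and then, are a little off and sometimes report something else, mostly with a low value. They report only what shows in the picture. A call takes as long as a camera call.
- manip.recognise(picture, query): "position" ([x, y, z] in m, in the coordinates of the camera as it stood for that picture, good to about 4 mm: the middle of the surface that is visible of it).
- manip.silhouettes(picture, query): "mask" (420x560 bool, what is visible of it).
- manip.pinpoint(picture, query): "position" ([x, y, z] in m, in the coordinates of the camera as it stood for that picture, good to about 4 mm: a listed point, or the origin of a listed thing).
The state is a dict: "time": time; "joints": joint angles; "dq": joint speeds; "tau": joint torques, N m; "tcp_pos": TCP position; "orientation": TCP orientation; "wrist_force": force on the tool from outside, world axes, zero at the start; "wrist_torque": the same for the moment, N m; "opening": finger opening in m; "finger_force": force on a finger pad.
Only numpy, scipy, OpenCV 4.12 (cv2) and the standard library are available. Lean on these libraries where they do the work, as an engineer would, in place of code of your own. Each camera call takes 0.05 s, during which the arm holds its last target. There are 200 camera calls.

## Working session

There is one attempt and no reset: what is moved stays moved. The work goes in short steps, Python scripts to look and compute and a tool call to move; the robot and the scene stay as the last step left them, time stands still between calls to the robot, and variables do not carry over. Pictures are saved under pics/ and viewed, at most 14 in all, crops included, and the job is handed in when it is done.

Besides the shell and the picture viewer there is one more tool, called as name(argument=value, ...), one argument or row to a line, values as JSON. send_rows: Moves the arm, as the interface text tells. Its arguments: {"type":"object","properties":{"targets":{"type":"array"},"gripper":{"type":"number"},"force":{"type":"number"}},"required":["targets"]}

```bash
mkdir -p pics; ls; cat > h.py <<'E'
import numpy as np, cv2
from cell import manip
def cam(p):
    R=cv2.Rodrigues(np.array(p["rvec"],float))[0]; return R,np.array(p["tvec"],float).ravel()
def toW(p,c):
    R,t=cam(p); return R.T@(np.array(c)-t)
def ray(p,u,v):
    a,b=(u-p["cx"])/p["fx"],(v-p["cy"])/p["fy"]; x,y=a,b
    for _ in range(20):
        s=1+p["k1"]*(x*x+y*y); x,y=a/s,b/s
    R,t=cam(p); return -R.T@t, R.T@np.array([x,y,1.])
def onz(p,u,v,z):
    o,d=ray(p,u,v); return o+d*(z-o[2])/d[2]
def proj(p,w):
    R,t=cam(p); c=R@np.array(w)+t; x,y=c[0]/c[2],c[1]/c[2]; s=1+p["k1"]*(x*x+y*y)
    return p["fx"]*x*s+p["cx"],p["fy"]*y*s+p["cy"]
def save(p,n): cv2.imwrite("pics/"+n,cv2.cvtColor(p["frame"],cv2.COLOR_RGB2BGR))
def rect(p,mask,z):
    "centre, long-axis yaw, sizes(mm) of mask top face at height z"
    c=max(cv2.findContours(mask.astype(np.uint8),0,cv2.CHAIN_APPROX_NONE)[0],key=cv2.contourArea)[:,0]
    P=np.array([onz(p,u,v,z)[:2] for u,v in c],np.float32)*1000
    (x,y),(w,h),a=cv2.minAreaRect(P)
    if h>w: a+=90
    a=(a+90)%180-90
    return np.round([x,y],1),round(a,1),np.round([max(w,h),min(w,h)],1)
E
python3 - <<'E'
from h import *
for n in("top","scene"):
    p=manip.get_image(n); save(p,n+"0.png")
    R,t=cam(p); print(n,(-R.T@t).round(3))
    for q in("chute","slide","mouth","twist","tray_floor","mat","board","carton1","carton2","carton3","carton4","basket","gasket","tape_roll","fitting","driver","grease"):
        print(q,[(toW(p,r["position"]).round(3).tolist(),round(r["confidence"],2)) for r in manip.pinpoint(p,q)[:3]])
print(manip.get_obs()); 
E
```

```text
pics
top [0.516 0.01  1.274]
chute [([0.661, 0.027, -0.001], 0.73)]
slide [([0.705, 0.027, 0.302], 0.58)]
mouth [([0.66, 0.027, 0.273], 0.79), ([0.531, -0.384, 0.01], 0.45)]
twist [([0.666, 0.029, 0.19], 0.97)]
tray_floor [([0.525, 0.043, 0.004], 0.65)]
mat [([0.489, -0.328, 0.001], 0.9)]
board [([0.521, 0.336, 0.0], 0.67)]
carton1 [([0.548, -0.274, 0.012], 0.53), ([0.443, -0.377, 0.01], 0.52), ([0.531, -0.387, 0.008], 0.47)]
carton2 [([0.548, -0.274, 0.012], 0.53), ([0.443, -0.377, 0.01], 0.52), ([0.531, -0.387, 0.008], 0.47)]
carton3 [([0.548, -0.274, 0.012], 0.53), ([0.443, -0.377, 0.01], 0.52), ([0.531, -0.387, 0.008], 0.47)]
carton4 [([0.548, -0.274, 0.012], 0.53), ([0.443, -0.377, 0.01], 0.52), ([0.531, -0.387, 0.008], 0.47)]
basket [([0.765, 0.202, -0.0], 0.95), ([0.663, 0.03, 0.273], 0.58)]
gasket [([0.748, -0.194, 0.007], 0.59)]
tape_roll [([0.704, 0.327, 0.001], 0.56)]
fitting [([0.674, 0.162, 0.0], 0.49)]
driver [([0.688, -0.362, 0.002], 0.78), ([0.704, 0.329, -0.003], 0.34)]
grease [([0.703, 0.327, 0.001], 0.75), ([0.659, -0.167, 0.004], 0.72)]
scene [1.052 0.548 0.922]
c
[... 1132 characters left out ...]
3965708e-04,  2.09587169e-03, -2.20885155e-04, -6.83278243e-05,
       -1.58628772e-03,  1.83028730e-03, -7.23612379e-04]), 'tau': array([-3.66016593e-04, -6.00397325e+01,  6.80998173e-01, -2.99734300e+01,
        1.38796083e-02,  1.99637660e-03, -4.83853205e-05]), 'tcp_pos': array([ 0.27004365, -0.56364913,  0.25330421]), 'orientation': array([[ 9.01828093e-01,  4.32095002e-01, -5.75059593e-06],
       [ 4.32095002e-01, -9.01828092e-01, -4.03127350e-05],
       [-2.26049803e-05,  3.38703532e-05, -9.99999999e-01]]), 'wrist_force': array([ 0.84539725, -0.08665455, -0.9887677 ]), 'wrist_torque': array([ 0.01988569, -0.02558326, -0.02030524]), 'finger_force': 0.0, 'opening': 0.0852407605045314}
```

```bash
python3 - <<'E'
from h import *
p=manip.get_image("top")
for s in manip.silhouettes(p,"carton1"): print(round(s["confidence"],2),rect(p,s["mask"],.021))
for q in("mat","board"):
  for s in manip.silhouettes(p,q)[:2]: print(q,round(s["confidence"],2),rect(p,s["mask"],.003 if q=="mat" else .014))
for n in("mouth","slide","tray_floor"):print(n)
for w in [(.661,.027,.272),(.521,.038,.004)]: print(proj(p,w))
E
```

```text
0.78 (array([ 534.9, -380.3]), 78.8, array([52.4, 43.4]))
0.52 (array([ 551.1, -270.6]), 73.5, array([59.3, 45.1]))
0.51 (array([ 442.4, -375.7]), 79.9, array([55.4, 40.3]))
0.36 (array([ 660.4, -167.7]), -63.6, array([42.3, 39.4]))
mat 0.56 (array([ 493.7, -326.5]), 86.4, array([220.1, 199.7]))
mouth
slide
tray_floor
(np.float64(262.8071924144004), np.float64(172.71731024006263))
(np.float64(260.4578674846401), np.float64(230.88161346039027))
```

View pics/top0.png

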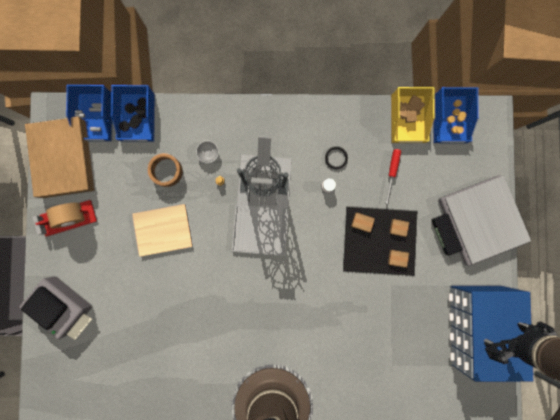

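View pics/scene0.png

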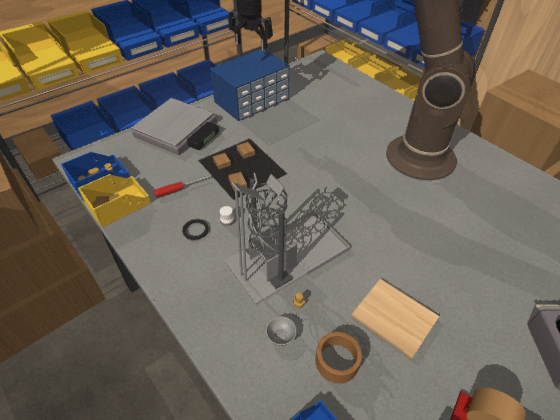

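send_rows(
  targets=[
    [0,0,-19,7.5],
    [0,0,-19,7.5],
    [0,0,-19,7.5],
    [0,0,-19,7.5],
    [0,0,-19,7.5],
  ],
)

```text
time: 2.5
tcp_pos: [0.27, -0.5636, 0.3491]
orientation: [[0.977, -0.211, 0.0], [-0.211, -0.977, -0.0], [0.0, 0.0, -1.0]]
wrist_force: [0.1, -0.2, 0.4]
opening: 0.085
finger_force: 0.0
```

send_rows(
  targets=[
    [21,-34,0,0],
    [21,-34,0,0],
    [21,-34,0,0],
    [21,-34,0,0],
    [21,-34,0,0],
    [21,-34,0,0],
    [21,-34,0,0],
    [21,-34,0,0],
    [0,0,0,0],
  ],
)

```text
time: 3.4
tcp_pos: [0.495, -0.3261, 0.3481]
orientation: [[0.98, -0.197, 0.002], [-0.197, -0.98, 0.003], [0.001, -0.003, -1.0]]
wrist_force: [0.7, -1.2, -0.7]
opening: 0.0853
finger_force: 0.0
```

```bash
cat >> h.py <<'E'
def st():
    o=manip.get_obs(); R=np.array(o["orientation"]); p=np.array(o["tcp_pos"])*1000
    print("t",round(o["time"],2),"tcp",p.round(1),"yaw",round(np.degrees(np.arctan2(R[1,0],R[0,0])),2),"tilt",R[:2,2].round(4),"open",round(o["opening"]*1000,1),"F",np.round(o["wrist_force"],1),"ff",round(float(o["finger_force"]),1),"j",np.round(o["joints"],2))
    return p,R
def go(x,y,z=None,yaw=None):
    "spin needed (deg, first), then shift in tool axes after the spin (mm). yaw = world angle of tool x"
    o=manip.get_obs(); R=np.array(o["orientation"]); p=np.array(o["tcp_pos"])*1000
    cur=np.degrees(np.arctan2(R[1,0],R[0,0])); yaw=cur if yaw is None else yaw
    s=-((yaw-cur+180)%360-180); a=np.radians(yaw)
    dx,dy=x-p[0],y-p[1]; X=dx*np.cos(a)+dy*np.sin(a); Y=dx*np.sin(a)-dy*np.cos(a); Z=0 if z is None else p[2]-z
    print("SPIN %.2f  SHIFT x %.1f y %.1f z %.1f"%(s,X,Y,Z), "xy-dist %.0f"%np.hypot(X,Y))
def cartons(p,z,n=4,q="carton1"):
    for s in manip.silhouettes(p,q)[:n]: print(round(s["confidence"],2),rect(p,s["mask"],z))
E
python3 - <<'E'
from h import *
st()
p=manip.get_image("wrist"); save(p,"w1.png"); R,t=cam(p); print(-R.T@t)
cartons(p,.021)
for s in manip.silhouettes(p,"mat"): print("mat",rect(p,s["mask"],.003))
E
```

```text
t 3.4 tcp [ 495.  -326.1  348.1] yaw -11.37 tilt [0.002 0.003] open 85.3 F [ 0.7 -1.2 -0.7] ff 0.0 j [ 0.53  0.29 -0.04  1.54  0.01  1.31 -1.28]
[ 0.5744808  -0.34098992  0.4675973 ]
0.81 (array([ 535.4, -382. ]), 79.0, array([48.5, 40.5]))
0.79 (array([ 443.8, -378.9]), 78.8, array([52.6, 45.2]))
0.76 (array([ 550.6, -272.3]), 72.1, array([60. , 42.5]))
mat (array([ 494.5, -328.1]), 86.7, array([220.6, 202.2]))
```

View pics/w1.png

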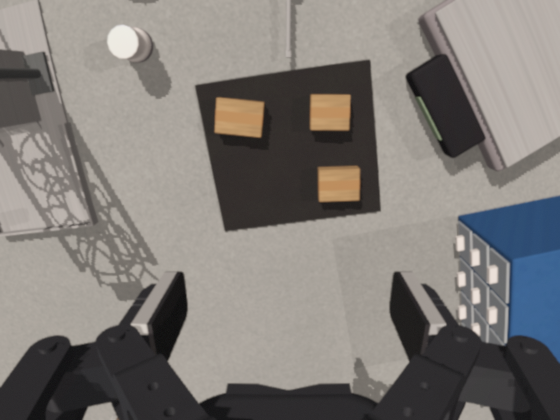

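```bash
python3 - <<'E'
from h import *
st(); go(550.8,-271.8,23,-17.3)
E
```

```text
t 3.55 tcp [ 490.2 -332.5  348.2] yaw -11.9 tilt [-0.0005 -0.0005] open 85.6 F [-0.5 -0.6 -0. ] ff 0.0 j [ 0.54  0.29 -0.03  1.54  0.01  1.31 -1.27]
SPIN 5.40  SHIFT x 39.8 y -76.0 z 325.2 xy-dist 86
```

send_rows(
  targets=[
    [0,0,25,5.4],
    [13.3,-25.3,35,0],
    [13.3,-25.3,35,0],
    [13.2,-25.4,35,0],
    [0,0,45,0],
    [0,0,45,0],
    [0,0,35,0],
    [0,0,15,0],
    [0,0,0,0],
    [0,0,0,0],
  ],
)

```text
time: 4.55
tcp_pos: [0.5517, -0.2726, 0.0798]
orientation: [[0.954, -0.299, 0.002], [-0.299, -0.954, -0.001], [0.002, 0.0, -1.0]]
wrist_force: [0.1, 0.6, 0.9]
opening: 0.0855
finger_force: 0.0
```

```bash
python3 - <<'E'
from h import *
st()
p=manip.get_image("wrist"); save(p,"w2.png"); cartons(p,.021); go(550.8,-271.8,23,-17.3)
E
```

```text
t 4.55 tcp [ 551.7 -272.6   79.8] yaw -17.37 tilt [ 0.0016 -0.001 ] open 85.5 F [0.1 0.6 0.9] ff 0.0 j [ 0.42  0.58 -0.05  1.77  0.04  0.78 -1.53]
0.58 (array([ 460.3, -377.5]), 78.8, array([60.9, 35. ]))
0.55 (array([ 537.9, -379.1]), 78.6, array([54.5, 47.1]))
SPIN -0.04  SHIFT x -1.7 y -0.2 z 57.6 xy-dist 2
```

View pics/w2.png

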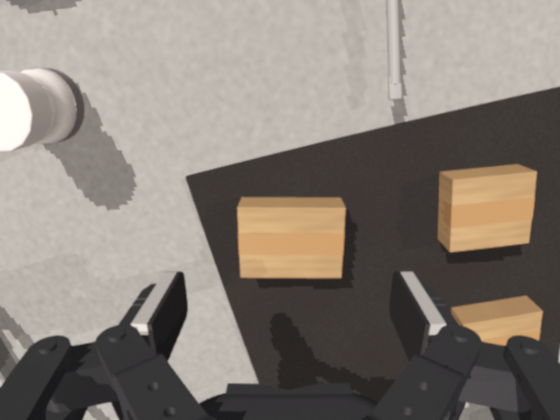

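```bash
python3 - <<'E'
from h import *
p=manip.get_image("wrist")
q=np.array([onz(p,u,v,.021)*1000 for u,v in [(240,208),(345,208),(343,277),(239,277)]]); print(q.round(1), q.mean(0))
st(); go(*q.mean(0)[:2],22)
E
```

```text
[[ 578.4 -252.5   21. ]
 [ 561.9 -305.3   21. ]
 [ 522.3 -294.    21. ]
 [ 539.8 -237.9   21. ]] [ 550.60733768 -272.42208864   21.        ]
t 4.7 tcp [ 552.3 -272.2   80.5] yaw -17.32 tilt [ 0.0033 -0.0015] open 85.6 F [-0.3 -0.1  0.6] ff 0.0 j [ 0.42  0.58 -0.05  1.77  0.04  0.78 -1.53]
SPIN -0.00  SHIFT x -1.5 y 0.7 z 58.5 xy-dist 2
```

send_rows(
  targets=[
    [-1.5,0.5,20,0],
    [0,0,20,0],
    [0,0,14,0],
    [0,0,5,0],
    [0,0,0,0],
    [0,0,0,0],
  ],
)

```text
time: 5.3
tcp_pos: [0.5501, -0.2717, 0.0201]
orientation: [[0.955, -0.297, 0.001], [-0.297, -0.955, -0.001], [0.001, 0.0, -1.0]]
wrist_force: [0.1, -0.3, 0.1]
opening: 0.0855
finger_force: 0.0
```

send_rows(
  targets=[
    [0,0,0,0],
    [0,0,0,0],
    [0,0,0,0],
    [0,0,0,0],
    [0,0,0,0],
    [0,0,0,0],
  ],
  gripper=-1,
  force=30,
)

```text
time: 5.9
tcp_pos: [0.5506, -0.2721, 0.0209]
orientation: [[0.955, -0.298, 0.003], [-0.298, -0.955, -0.001], [0.003, 0.0, -1.0]]
wrist_force: [-0.1, -0.7, 7.5]
opening: 0.0562
finger_force: 37.3
```

send_rows(
  targets=[
    [0,0,-15,0],
    [0,0,-40,0],
    [0,0,-45,0],
    [0,0,-45,0],
    [0,0,-45,0],
    [0,0,-45,0],
    [0,0,-45,0],
    [0,0,-40,0],
    [0,0,-15,0],
    [0,0,0,0],
  ],
)

```text
time: 6.9
tcp_pos: [0.55, -0.2716, 0.3584]
orientation: [[0.955, -0.297, 0.006], [-0.297, -0.955, -0.002], [0.006, 0.0, -1.0]]
wrist_force: [0.4, -1.1, -0.4]
opening: 0.0566
finger_force: 32.5
```

```bash
python3 - <<'E'
from h import *
st()
T={}
import collections
acc=collections.defaultdict(list)
for n in("top","scene","wrist","top","scene"):
    p=manip.get_image(n)
    if n=="wrist": save(p,"w3.png")
    for q in("chute","slide","mouth","twist","tray_floor"):
        for r in manip.pinpoint(p,q)[:1]: acc[q].append(toW(p,r["position"])*1000)
for q in acc: print(q,np.round(acc[q],0).tolist())
p=manip.get_image("top"); save(p,"t3.png")
E
```

```text
t 6.9 tcp [ 550.  -271.6  358.4] yaw -17.3 tilt [ 0.0055 -0.0022] open 56.6 F [ 0.4 -1.1 -0.4] ff 32.5 j [ 0.41  0.32 -0.05  1.48  0.02  1.34 -1.51]
chute [[661.0, 26.0, -2.0], [664.0, 25.0, -0.0], [668.0, 21.0, 2.0], [660.0, 25.0, -2.0], [664.0, 27.0, 0.0]]
slide [[706.0, 26.0, 301.0], [712.0, 24.0, 305.0], [705.0, 26.0, 303.0]]
twist [[665.0, 30.0, 190.0], [663.0, 28.0, 190.0], [527.0, 44.0, 6.0], [665.0, 28.0, 188.0], [663.0, 29.0, 189.0]]
tray_floor [[522.0, 42.0, 7.0], [524.0, 36.0, 1.0], [526.0, 43.0, 2.0], [524.0, 43.0, 1.0], [522.0, 37.0, 7.0]]
mouth [[662.0, 26.0, 276.0], [659.0, 29.0, 275.0], [661.0, 31.0, 279.0]]
```

```bash
python3 - <<'E'
from h import *
st();go(660,26,420,-5)
E
```

```text
t 8.45 tcp [ 549.5 -271.5  354.3] yaw -17.3 tilt [-0. -0.] open 56.6 F [-0.7  0.7 -1.9] ff 32.5 j [ 0.41  0.33 -0.05  1.48  0.02  1.33 -1.51]
SPIN -12.30  SHIFT x 84.1 y -306.0 z -65.7 xy-dist 317
```

send_rows(
  targets=[
    [0,0,-20,-6.15],
    [0,-10,-22,-6.15],
    [10,-37,-24,0],
    [11,-39,0,0],
    [11,-40,0,0],
    [11,-40,0,0],
    [11,-40,0,0],
    [11,-40,0,0],
    [11,-40,0,0],
    [8,-20,0,0],
  ],
)

```text
time: 9.45
tcp_pos: [0.6613, 0.0308, 0.42]
orientation: [[0.997, -0.083, -0.0], [-0.083, -0.997, 0.002], [-0.001, -0.002, -1.0]]
wrist_force: [-0.0, -0.6, -1.7]
opening: 0.0561
finger_force: 32.5
```

send_rows(
  targets=[
    [0,0,0,0],
    [0,0,0,0],
  ],
)

```text
time: 9.65
tcp_pos: [0.661, 0.0259, 0.4199]
orientation: [[0.996, -0.086, -0.001], [-0.086, -0.996, -0.001], [-0.001, 0.001, -1.0]]
wrist_force: [0.4, -0.3, -1.4]
opening: 0.0564
finger_force: 32.5
```

```bash
python3 - <<'E'
from h import *
st()
import collections
acc=collections.defaultdict(list)
p=manip.get_image("wrist"); save(p,"w4.png")
for q in("chute","slide","mouth","twist","tray_floor"):
    for r in manip.pinpoint(p,q)[:1]: print(q,toW(p,r["position"])*1000)
E
```

```text
t 9.65 tcp [661.   25.9 419.9] yaw -4.96 tilt [-0.0006 -0.0006] open 56.4 F [ 0.4 -0.3 -1.4] ff 32.5 j [ 0.01  0.41 -0.2   1.22  0.08  1.52 -1.83]
chute [524.75721971  39.59570808   3.19608607]
slide [702.32560332  22.68664571 296.35749682]
mouth [664.07497558  24.40950068 267.57067261]
twist [664.20984942  30.79728639 189.08081337]
tray_floor [528.56311436  44.28209266   1.64593596]
```

View pics/w4.png

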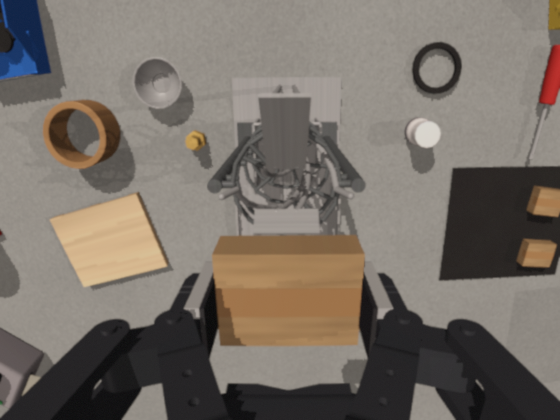

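```bash
python3 - <<'E'
from h import *
p=manip.get_image("wrist")
for n,u,v,z in [("top",285,97,.330),("low",286.5,166,.272),("postL",215,184,.262),("postR",359,184,.262),("lip",286,210,.292),("plL",233,78,.002),("plR",340,78,.002)]: print(n,onz(p,u,v,z)*1000)
a=np.radians(-5)
for q in [(71,0,330),(16,0,272),(0,58,262),(0,-58,262),(-28,0,292)]:
    w=np.array([662.5+q[0]*np.cos(a)-q[1]*np.sin(a),27.5+q[0]*np.sin(a)+q[1]*np.cos(a),q[2]])/1000; print(q,w*1000,np.round(proj(p,w)))
E
```

```text
top [735.34018665  21.23367854 330.        ]
low [682.93888176  25.4019706  272.        ]
postL [671.3175676   84.10128622 262.        ]
postR [660.99144471 -30.93696221 262.        ]
lip [654.74987189  28.25155292 292.        ]
plL [758.69486268  96.39103683   2.        ]
plR [744.99737698 -55.77177904   2.        ]
(71, 0, 330) [733.22982356  21.31194226 330.        ] [285. 101.]
(16, 0, 272) [678.43911517  26.10550812 272.        ] [286. 172.]
(0, 58, 262) [667.55503308  85.27929249 262.        ] [214. 189.]
(0, -58, 262) [657.44496692 -30.27929249 262.        ] [358. 188.]
(-28, 0, 292) [634.60654845  29.9403608  292.        ] [286. 235.]
```

send_rows(
  targets=[
    [15,-0.7,0,0],
    [16.5,-0.7,20,0],
    [0,0,30,0],
    [0,0,25,0],
    [0,0,12,0],
    [0,0,4,0],
    [0,0,0,0],
    [0,0,0,0],
  ],
)

```text
time: 10.8
tcp_pos: [0.693, 0.0245, 0.331]
orientation: [[0.996, -0.087, 0.002], [-0.087, -0.996, 0.0], [0.002, -0.0, -1.0]]
wrist_force: [0.0, 0.1, -0.9]
opening: 0.0563
finger_force: 32.5
```

```bash
python3 - <<'E'
from h import *
st();go(692.5,24.6,329,-5)
p=manip.get_image("scene"); x,y=map(int,proj(p,(.69,.025,.3)));print(x,y)
f=cv2.cvtColor(p["frame"],cv2.COLOR_RGB2BGR)[max(0,y-90):y+60,max(0,x-90):x+90]; cv2.imwrite("pics/s5.png",cv2.resize(f,None,fx=4,fy=4,interpolation=cv2.INTER_CUBIC))
E
```

```text
t 10.8 tcp [693.   24.5 331. ] yaw -5.01 tilt [0.0024 0.0001] open 56.3 F [ 0.   0.1 -0.9] ff 32.5 j [ 0.02  0.5  -0.2   1.29  0.09  1.36 -1.83]
SPIN -0.01  SHIFT x -0.5 y -0.0 z 2.0 xy-dist 0
255 187
```

View pics/s5.png

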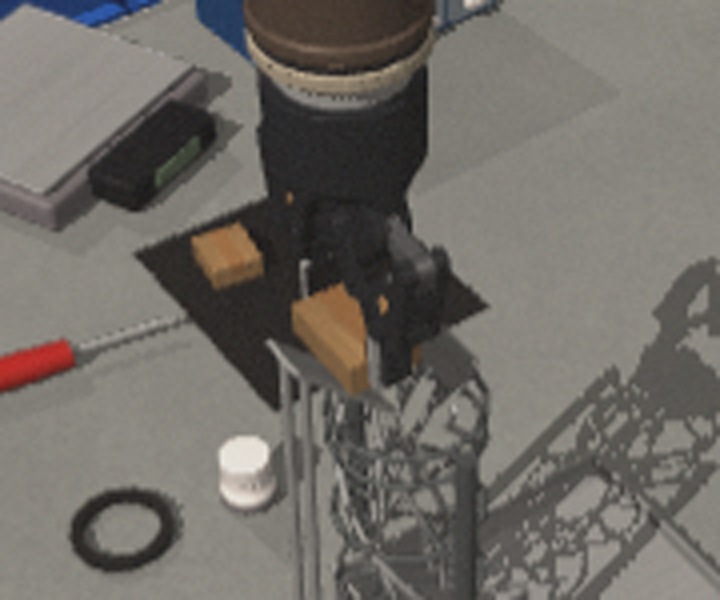

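send_rows(
  targets=[
    [0,0,1.5,0],
    [0,0,0,0],
    [0,0,0,0],
    [0,0,0,0],
    [0,0,0,0],
    [0,0,0,0],
  ],
  gripper=1,
)

```text
time: 11.45
tcp_pos: [0.6924, 0.0246, 0.3278]
orientation: [[0.996, -0.087, -0.0], [-0.087, -0.996, -0.0], [-0.0, 0.0, -1.0]]
wrist_force: [0.1, -0.4, -0.0]
opening: 0.0854
finger_force: 0.0
```

send_rows(
  targets=[
    [0,0,-20,0],
    [0,0,-35,0],
    [-10,0,-20,0],
    [-35,0,0,0],
    [-40,0,0,0],
    [-45,0,0,0],
    [-45,0,0,0],
    [-35,0,0,0],
    [-10,0,0,0],
    [0,0,0,0],
  ],
)

```text
time: 12.45
tcp_pos: [0.4726, 0.0439, 0.4038]
orientation: [[0.996, -0.087, 0.002], [-0.087, -0.996, -0.0], [0.002, 0.0, -1.0]]
wrist_force: [-0.7, 0.2, 0.1]
opening: 0.0854
finger_force: 0.0
```

```bash
python3 - <<'E'
from h import *
st()
p=manip.get_image("wrist"); save(p,"w6.png"); cartons(p,.022)
print(proj(p,(.521,.04,.004)))
E
```

```text
t 12.45 tcp [472.6  43.9 403.8] yaw -4.97 tilt [ 0.0021 -0.0003] open 85.4 F [-0.7  0.2  0.1] ff 0.0 j [ 0.04  0.06 -0.25  1.7   0.02  1.38 -1.87]
0.82 (array([488.8,  44.1]), 69.0, array([56.6, 42.9]))
0.54 (array([ 446.2, -344.1]), 7.4, array([43.5, 18.1]))
(np.float64(288.956311055064), np.float64(109.39443120648586))
```

View pics/w6.png

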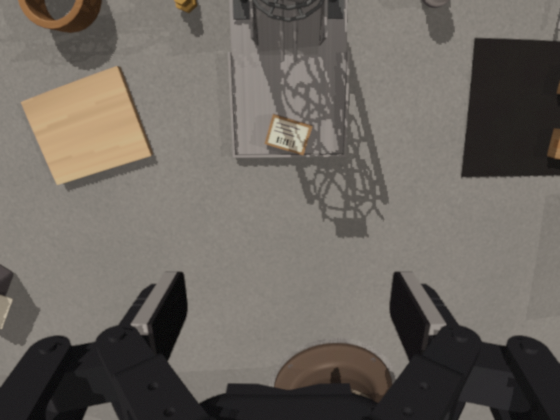

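```bash
python3 - <<'E'
from h import *
p=manip.get_image("wrist")
cartons(p,.022,1)
c=np.array([onz(p,u,v,.014)[:2]*1000 for u,v in [(22,103),(119,67),(151,154),(63,184)]]); print(c.round(1),c.mean(0),np.linalg.norm(c-np.roll(c,-1,0),axis=1))
for n in("wrist","top","scene"):
  p=manip.get_image(n)
  for s in manip.silhouettes(p,"board")[:1]: print(n,rect(p,s["mask"],.012),s["confidence"])
st(); go(489,44.5,24,-21)
E
```

```text
0.93 (array([488.7,  44.2]), 67.6, array([57.9, 44.3]))
[[573.5 423.1]
 [602.8 265.5]
 [479.5 243.4]
 [448.2 390.7]] [525.99144796 330.68407027] [160.27803722 125.30377231 150.58088788 129.46432252]
top (array([525.5, 337.1]), -77.8, array([163.6, 132. ])) 0.62
scene (array([527.2, 335.1]), -78.9, array([161. , 139.3])) 0.57
t 12.95 tcp [473.6  43.7 402.4] yaw -5.0 tilt [-0.0007  0.0001] open 85.6 F [ 0.6  0.3 -0.9] ff 0.0 j [ 0.04  0.07 -0.25  1.69  0.02  1.38 -1.87]
SPIN 16.00  SHIFT x 14.1 y -6.2 z 378.4 xy-dist 15
```

send_rows(
  targets=[
    [0,0,30,8.3],
    [0,0,40,8.3],
    [5,-2,45,0],
    [5,-2,45,0],
    [4,-2,45,0],
    [0,0,45,0],
    [0,0,40,0],
    [0,0,20,0],
    [0,0,0,0],
    [0,0,0,0],
  ],
)

```text
time: 13.95
tcp_pos: [0.4888, 0.0443, 0.0931]
orientation: [[0.93, -0.368, -0.0], [-0.368, -0.93, 0.0], [-0.0, 0.0, -1.0]]
wrist_force: [-0.1, -0.1, -0.3]
opening: 0.0854
finger_force: 0.0
```

```bash
python3 - <<'E'
from h import *
p=manip.get_image("wrist")
cartons(p,.022,2);st(); go(489,44.5,24,-21.7)
E
```

```text
0.75 (array([490.6,  43.4]), 68.4, array([56.3, 47.6]))
t 14.05 tcp [489.6  44.4  94.2] yaw -21.6 tilt [0.0024 0.0003] open 85.6 F [ 0.6  0.3 -0.6] ff 0.0 j [-0.01  0.41 -0.21  2.06  0.13  0.69 -2.26]
SPIN 0.10  SHIFT x -0.7 y 0.1 z 70.2 xy-dist 1
```

send_rows(
  targets=[
    [0,0,25,0],
    [0,0,25,0],
    [0,0,14,0],
    [0,0,5.5,0],
    [0,0,0,0],
    [0,0,0,0],
  ],
)

```text
time: 14.65
tcp_pos: [0.4894, 0.0443, 0.0245]
orientation: [[0.93, -0.368, 0.002], [-0.368, -0.93, 0.0], [0.002, -0.001, -1.0]]
wrist_force: [-0.9, -0.3, -0.2]
opening: 0.0854
finger_force: 0.0
```

send_rows(
  targets=[
    [0,0,0,0],
    [0,0,0,0],
    [0,0,0,0],
    [0,0,0,0],
    [0,0,0,0],
    [0,0,0,0],
  ],
  gripper=-1,
  force=30,
)

```text
time: 15.25
tcp_pos: [0.4892, 0.0441, 0.0242]
orientation: [[0.93, -0.368, 0.002], [-0.368, -0.93, -0.0], [0.001, -0.001, -1.0]]
wrist_force: [-0.3, 0.0, 6.5]
opening: 0.0565
finger_force: 31.3
```

send_rows(
  targets=[
    [0,0,-15,0],
    [0,0,-35,0],
    [0,0,-40,0],
    [0,0,-40,-6.7],
    [0,0,-40,-6.7],
    [0,0,-35,-6.7],
    [0,0,-20,-6.7],
    [0,0,0,-6.7],
    [0,0,0,0],
  ],
)

```text
time: 16.15
tcp_pos: [0.4886, 0.044, 0.2492]
orientation: [[0.978, 0.208, 0.002], [0.208, -0.978, -0.0], [0.002, 0.0, -1.0]]
wrist_force: [0.2, -0.5, -1.7]
opening: 0.0563
finger_force: 33.2
```

```bash
python3 - <<'E'
from h import *
st(); go(430,335,250,11.6)
E
```

```text
t 16.15 tcp [488.6  44.  249.2] yaw 11.98 tilt [ 0.0017 -0.0001] open 56.3 F [ 0.2 -0.5 -1.7] ff 33.2 j [ 0.12  0.21 -0.35  1.9   0.08  1.04 -1.63]
SPIN 0.38  SHIFT x 1.1 y -296.8 z -0.8 xy-dist 297
```

send_rows(
  targets=[
    [0,-20,0,0],
    [0,-35,0,0],
    [0,-45,0,0],
    [0,-45,0,0],
    [0,-45,0,0],
    [0,-45,0,0],
    [0,-35,0,0],
    [0,-20,0,0],
    [0,-7,0,0.3],
    [0,0,0,0],
  ],
)

```text
time: 17.15
tcp_pos: [0.4267, 0.335, 0.2476]
orientation: [[0.98, 0.2, -0.001], [0.2, -0.98, -0.001], [-0.001, 0.001, -1.0]]
wrist_force: [-0.4, -1.1, -0.9]
opening: 0.0566
finger_force: 33.2
```

```bash
python3 - <<'E'
from h import *
st()
for n in ("wrist","wrist","top"):
  p=manip.get_image(n)
  for s in manip.silhouettes(p,"board")[:1]: print(n,rect(p,s["mask"],.014),s["confidence"])
  print([(toW(p,r["position"]).round(4).tolist(),r["confidence"]) for r in manip.pinpoint(p,"board")[:1]])
  if n=="wrist": save(p,"w7.png")
E
```

```text
t 17.15 tcp [426.7 335.  247.6] yaw 11.56 tilt [-0.0011 -0.0008] open 56.6 F [-0.4 -1.1 -0.9] ff 33.2 j [-0.35  0.32 -0.51  1.78  0.18  1.09 -2.28]
wrist (array([522.4, 335.6]), -78.3, array([161.9, 125.4])) 0.63
[([0.5223, 0.3355, 0.0001], 0.87)]
wrist (array([523.6, 336.1]), -79.3, array([160. , 127.3])) 0.83
[([0.5246, 0.336, 0.0], 0.68)]
top (array([526. , 335.5]), -79.2, array([161.9, 132.2])) 0.61
[([0.5254, 0.335, 0.0032], 0.56)]
```

View pics/w7.png

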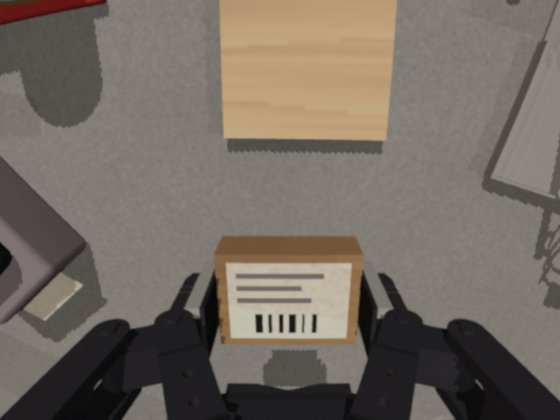

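```bash
python3 - <<'E'
from h import *
p=manip.get_image("wrist")
a,b=[onz(p,u,v,.014)[:2]*1000 for u,v in [(223.5,138.5),(387,139.5)]]
print(a,b,np.linalg.norm(a-b)); d=(a-b)/np.linalg.norm(a-b); print(np.degrees(np.arctan2(d[1],d[0])))
n=np.array([d[1],-d[0]]); print((a+b)/2+65*n)
m=manip.silhouettes(p,"board")[0]["mask"]; ys,xs=np.where(m); print(ys.min(),ys.max())
st(); go(525.5,335.5,35,11.2)
E
```

```text
[445.16663855 403.97231533] [476.57040877 246.0613035 ] 161.00336780097467
101.24766744492405
[524.62008308 337.69508498]
0 139
t 17.7 tcp [427.4 334.5 248.4] yaw 11.57 tilt [ 0.0002 -0.    ] open 56.2 F [ 0.2 -0.4 -0.4] ff 33.2 j [-0.35  0.32 -0.51  1.78  0.18  1.09 -2.28]
SPIN 0.37  SHIFT x 96.4 y 18.1 z 213.4 xy-dist 98
```

send_rows(
  targets=[
    [12,2.2,15,0.37],
    [24,4.3,35,0],
    [30,5.5,40,0],
    [22,4,40,0],
    [8,1.5,35,0],
    [0,0,25,0],
    [0,0,13,0],
    [0,0,0,0],
    [0,0,0,0],
  ],
)

```text
time: 18.6
tcp_pos: [0.5249, 0.337, 0.0466]
orientation: [[0.981, 0.195, 0.001], [0.195, -0.981, 0.001], [0.001, -0.001, -1.0]]
wrist_force: [-0.3, 0.6, -0.2]
opening: 0.056
finger_force: 33.2
```

```bash
python3 - <<'E'
from h import *
st(); go(525,336,35,11.2)
E
```

```text
t 18.6 tcp [524.9 337.   46.6] yaw 11.25 tilt [0.001  0.0009] open 56.0 F [-0.3  0.6 -0.2] ff 33.2 j [-0.37  0.68 -0.39  1.75  0.35  0.78 -2.31]
SPIN 0.05  SHIFT x -0.1 y 1.0 z 11.6 xy-dist 1
```

send_rows(
  targets=[
    [0,0.5,5,0],
    [0,0,3,0],
    [0,0,2,0],
    [0,0,1,0],
    [0,0,0,0],
    [0,0,0,0],
  ],
)

```text
time: 19.2
tcp_pos: [0.5248, 0.3359, 0.0346]
orientation: [[0.981, 0.195, 0.0], [0.195, -0.981, 0.0], [0.0, -0.0, -1.0]]
wrist_force: [-0.3, 0.5, -1.3]
opening: 0.0563
finger_force: 33.2
```

send_rows(
  targets=[
    [0,0,0.7,0],
    [0,0,0,0],
    [0,0,0,0],
  ],
)

```text
time: 19.5
tcp_pos: [0.5249, 0.336, 0.0343]
orientation: [[0.981, 0.195, 0.0], [0.195, -0.981, 0.0], [0.0, -0.0, -1.0]]
wrist_force: [-1.0, -1.4, 5.1]
opening: 0.0562
finger_force: 33.8
```

send_rows(
  targets=[
    [0,0,0,0],
    [0,0,0,0],
    [0,0,0,0],
    [0,0,0,0],
    [0,0,0,0],
  ],
  gripper=1,
)

```text
time: 20.0
tcp_pos: [0.5247, 0.3359, 0.0337]
orientation: [[0.981, 0.195, -0.0], [0.195, -0.981, -0.0], [-0.0, 0.0, -1.0]]
wrist_force: [0.4, 0.3, 0.1]
opening: 0.0853
finger_force: 0.0
```

send_rows(
  targets=[
    [0,0,-15,0],
    [0,0,-40,0],
    [0,0,-45,0],
    [0,0,-45,0],
    [0,0,-45,0],
    [0,0,-45,0],
    [0,0,-35,0],
    [0,0,-20,0],
    [0,0,0,0],
    [0,0,0,0],
  ],
)

```text
time: 21.0
tcp_pos: [0.5245, 0.3358, 0.3246]
orientation: [[0.981, 0.195, 0.001], [0.195, -0.981, 0.0], [0.001, -0.0, -1.0]]
wrist_force: [0.5, -0.5, -1.1]
opening: 0.0856
finger_force: 0.0
```

```bash
python3 - <<'E'
from h import *
p=manip.get_image("wrist"); save(p,"w8.png"); print("board"); cartons(p,.032)
for s in manip.silhouettes(p,"board")[:1]: print(rect(p,s["mask"],.014),s["confidence"])
p=manip.get_image("top"); cartons(p,.021)
st(); go(442.5,-377,300,-11)
E
```

```text
board
0.59 (array([525.7, 337.2]), -80.5, array([57. , 44.1]))
(array([525.1, 336.4]), -79.2, array([159.7, 130.6])) 0.92
0.76 (array([ 533.2, -380.3]), 83.1, array([51.1, 42.1]))
0.7 (array([525.4, 337. ]), -78.5, array([60.3, 45.4]))
0.68 (array([ 441.6, -375.5]), 80.9, array([54.1, 38.1]))
t 21.25 tcp [524.4 335.6 322.7] yaw 11.24 tilt [-0.0018 -0.0011] open 85.0 F [-0.3 -0.3 -0.1] ff 0.0 j [-0.31  0.4  -0.48  1.48  0.19  1.3  -2.18]
SPIN 22.24  SHIFT x 55.6 y 715.1 z 22.7 xy-dist 717
```

View pics/w8.png

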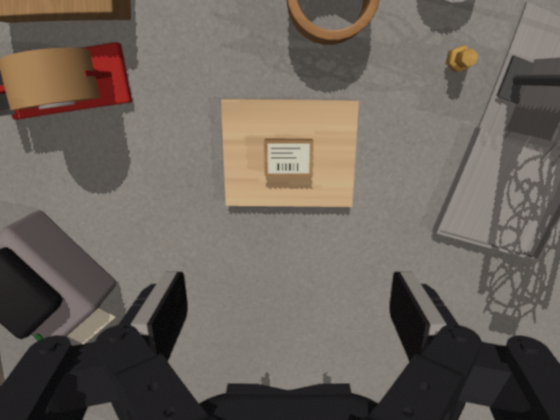

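send_rows(
  targets=[
    [0,0,0,7.2],
    [0,0,0,7.2],
    [1,15,0,7.3],
    [2,35,0,0],
    [3,45,0,0],
    [3,45,0,0],
    [3,45,0,0],
    [3,45,0,0],
    [3,45,0,0],
    [3,45,0,0],
  ],
)

```text
time: 22.25
tcp_pos: [0.4884, 0.0155, 0.3234]
orientation: [[0.983, -0.182, -0.001], [-0.182, -0.983, -0.0], [-0.001, 0.0, -1.0]]
wrist_force: [0.9, -0.5, -0.6]
opening: 0.0853
finger_force: 0.0
```

send_rows(
  targets=[
    [3,45,0,0],
    [3,45,0,0],
    [3,45,0,0],
    [3,45,0,0],
    [3,45,0,0],
    [3,45,0,0],
    [3,45,0,0],
    [3,45,10,0],
    [4,30,10,0],
    [4,15,10,0],
  ],
)

```text
time: 23.25
tcp_pos: [0.4456, -0.3897, 0.2925]
orientation: [[0.983, -0.185, -0.002], [-0.185, -0.983, -0.0], [-0.002, 0.001, -1.0]]
wrist_force: [-1.2, 0.3, -0.5]
opening: 0.0854
finger_force: 0.0
```

```bash
python3 - <<'E'
from h import *
p=manip.get_image("wrist"); cartons(p,.021)
p=manip.get_image("wrist"); cartons(p,.021); save(p,"w9.png")
st(); go(443,-377.5,80,-10.5)
E
```

```text
0.77 (array([ 442.1, -379.2]), 80.0, array([51.7, 46.5]))
0.69 (array([ 533.6, -382.7]), 79.0, array([47.9, 42.1]))
0.62 (array([481.8, -54. ]), -25.3, array([73.2, 23.3]))
0.55 (array([ 495.7, -331.4]), 86.7, array([209.9, 191.1]))
0.86 (array([ 534.1, -382.6]), 79.1, array([47. , 41.9]))
0.76 (array([ 442.8, -379. ]), 80.8, array([51.9, 45.1]))
t 23.45 tcp [ 447.6 -385.2  293.2] yaw -10.4 tilt [-0.0008  0.0018] open 85.2 F [0.1 0.2 0.5] ff 0.0 j [ 0.61  0.32  0.03  1.63 -0.01  1.19 -1.11]
SPIN 0.10  SHIFT x -5.9 y -6.7 z 213.2 xy-dist 9
```

send_rows(
  targets=[
    [-6,-5.8,25,-0.3],
    [0,0,40,0],
    [0,0,45,0],
    [0,0,45,0],
    [0,0,40,0],
    [0,0,18,0],
    [0,0,0,0],
    [0,0,0,0],
  ],
)

```text
time: 24.25
tcp_pos: [0.4435, -0.3789, 0.0819]
orientation: [[0.985, -0.175, 0.001], [-0.175, -0.985, 0.0], [0.001, -0.0, -1.0]]
wrist_force: [1.0, -0.4, 0.7]
opening: 0.0854
finger_force: 0.0
```

```bash
python3 - <<'E'
from h import *
p=manip.get_image("wrist"); cartons(p,.021); save(p,"w9.png")
st(); go(443,-378.3,23,-10)
E
```

```text
0.94 (array([ 533.9, -382.6]), 79.2, array([47. , 42.1]))
0.8 (array([ 444.3, -379.2]), 79.9, array([52.3, 47.6]))
t 24.35 tcp [ 443.7 -380.    82.9] yaw -10.11 tilt [ 0.0028 -0.0016] open 85.2 F [-0.   0.1 -0.7] ff 0.0 j [ 0.62  0.54  0.01  1.86 -0.01  0.75 -1.11]
SPIN -0.11  SHIFT x -1.0 y -1.6 z 59.9 xy-dist 2
```

View pics/w9.png

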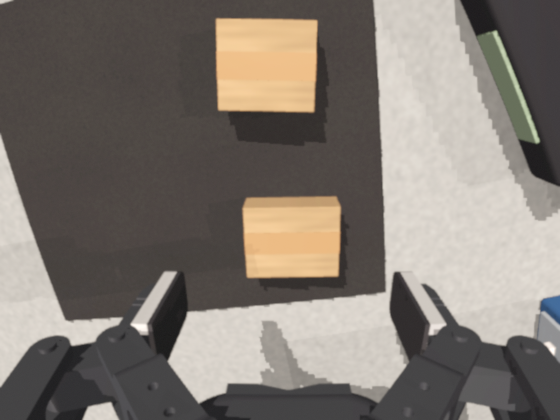

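send_rows(
  targets=[
    [-0.5,0,20,0],
    [0,0,20,0],
    [0,0,14,0],
    [0,0,5.5,0],
    [0,0,0,0],
    [0,0,0,0],
  ],
)

```text
time: 24.95
tcp_pos: [0.4422, -0.3803, 0.0221]
orientation: [[0.984, -0.177, 0.001], [-0.177, -0.984, -0.001], [0.001, 0.001, -1.0]]
wrist_force: [0.6, -0.3, 0.8]
opening: 0.0855
finger_force: 0.0
```

send_rows(
  targets=[
    [0,0,0,0],
    [0,0,0,0],
    [0,0,0,0],
    [0,0,0,0],
    [0,0,0,0],
    [0,0,0,0],
  ],
  gripper=-1,
  force=30,
)

```text
time: 25.55
tcp_pos: [0.4421, -0.3802, 0.0221]
orientation: [[0.984, -0.177, 0.001], [-0.177, -0.984, -0.001], [0.001, 0.001, -1.0]]
wrist_force: [-1.2, 0.8, 6.1]
opening: 0.0513
finger_force: 31.8
```

send_rows(
  targets=[
    [0,0,-15,0],
    [0,0,-40,0],
    [0,0,-45,0],
    [0,0,-45,0],
    [0,0,-45,0],
    [0,0,-45,0],
    [0,0,-45,-5],
    [0,0,-45,0],
    [0,0,-40,0],
    [0,0,-10,0],
  ],
)

```text
time: 26.55
tcp_pos: [0.4422, -0.3804, 0.4026]
orientation: [[0.996, -0.09, 0.007], [-0.09, -0.996, -0.005], [0.007, 0.004, -1.0]]
wrist_force: [1.2, -0.3, -0.2]
opening: 0.0509
finger_force: 31.7
```

```bash
python3 - <<'E'
from h import *
st(); go(692.5,24.6,390,-5)
E
```

```text
t 26.55 tcp [ 442.2 -380.4  402.6] yaw -5.18 tilt [ 0.0067 -0.0049] open 50.9 F [ 1.2 -0.3 -0.2] ff 31.7 j [ 0.61  0.25  0.02  1.48 -0.    1.41 -1.03]
SPIN -0.18  SHIFT x 214.1 y -425.3 z 12.6 xy-dist 476
```

send_rows(
  targets=[
    [7,-14,0,0],
    [15,-30,0,0],
    [20,-40,0,0],
    [20,-40,0,0],
    [20,-40,0,0],
    [20,-40,0,0],
    [20,-40,0,0],
    [20,-40,0,0],
    [20,-40,0,0],
    [20,-40,0,0],
  ],
)

```text
time: 27.55
tcp_pos: [0.6556, -0.0305, 0.3942]
orientation: [[0.996, -0.089, -0.003], [-0.089, -0.996, 0.001], [-0.003, -0.0, -1.0]]
wrist_force: [0.5, 0.2, 0.1]
opening: 0.0515
finger_force: 31.7
```

send_rows(
  targets=[
    [16,-32,0,0],
    [12,-22,0,0],
    [4,-7,0,0],
    [0,0,0,0],
    [0,0,0,0],
  ],
)

```text
time: 28.05
tcp_pos: [0.6925, 0.0231, 0.3955]
orientation: [[0.996, -0.091, -0.002], [-0.091, -0.996, -0.001], [-0.002, 0.001, -1.0]]
wrist_force: [-0.9, -0.8, 0.5]
opening: 0.0514
finger_force: 31.7
```

```bash
python3 - <<'E'
from h import *
st(); go(692.5,24.6,329,-5)
E
```

```text
t 28.05 tcp [692.5  23.1 395.5] yaw -5.22 tilt [-0.0016 -0.001 ] open 51.4 F [-0.9 -0.8  0.5] ff 31.7 j [ 0.    0.48 -0.17  1.17  0.08  1.5  -1.82]
SPIN -0.22  SHIFT x -0.1 y -1.5 z 66.5 xy-dist 1
```

send_rows(
  targets=[
    [0,-1,20,-0.2],
    [0,-0.5,25,0],
    [0,0,15,0],
    [0,0,5,0],
    [0,0,0.5,0],
    [0,0,0,0],
    [0,0,0,0],
  ],
)

```text
time: 28.75
tcp_pos: [0.6936, 0.0253, 0.3322]
orientation: [[0.996, -0.087, 0.002], [-0.087, -0.996, 0.0], [0.002, -0.0, -1.0]]
wrist_force: [0.9, -0.0, -0.4]
opening: 0.0515
finger_force: 31.7
```

send_rows(
  targets=[
    [0,0,0,0],
    [0,0,0,0],
    [0,0,0,0],
    [0,0,0,0],
    [0,0,0,0],
    [0,0,0,0],
  ],
  gripper=1,
)

```text
time: 29.35
tcp_pos: [0.6933, 0.0256, 0.3308]
orientation: [[0.996, -0.087, -0.0], [-0.087, -0.996, -0.0], [-0.0, 0.0, -1.0]]
wrist_force: [-0.5, -0.3, -0.7]
opening: 0.0853
finger_force: 0.0
```

send_rows(
  targets=[
    [0,0,-20,0],
    [0,0,-35,0],
    [-10,0,-20,0],
    [-35,0,0,0],
    [-40,0,0,0],
    [-45,0,0,0],
    [-45,0,0,0],
    [-35,0,0,0],
    [-10,0,0,0],
    [0,0,0,0],
  ],
)

```text
time: 30.35
tcp_pos: [0.4734, 0.0448, 0.4068]
orientation: [[0.996, -0.086, 0.002], [-0.086, -0.996, -0.0], [0.002, 0.0, -1.0]]
wrist_force: [-0.2, -0.6, 0.6]
opening: 0.0851
finger_force: 0.0
```

```bash
python3 - <<'E'
from h import *
st()
p=manip.get_image("wrist"); save(p,"w10.png"); cartons(p,.022)
p=manip.get_image("wrist"); cartons(p,.022)
E
```

```text
t 30.35 tcp [473.4  44.8 406.8] yaw -4.95 tilt [ 0.0021 -0.0002] open 85.1 F [-0.2 -0.6  0.6] ff 0.0 j [ 0.02  0.06 -0.23  1.69  0.02  1.39 -1.87]
0.85 (array([524.8, 337.6]), -77.8, array([68.5, 43.9]))
0.63 (array([481.1,  37.4]), 81.6, array([52.4, 43.5]))
0.96 (array([481.3,  37.5]), 83.1, array([52., 44.]))
0.86 (array([524.9, 337.9]), -79.1, array([69.1, 43.4]))
```

View pics/w10.png

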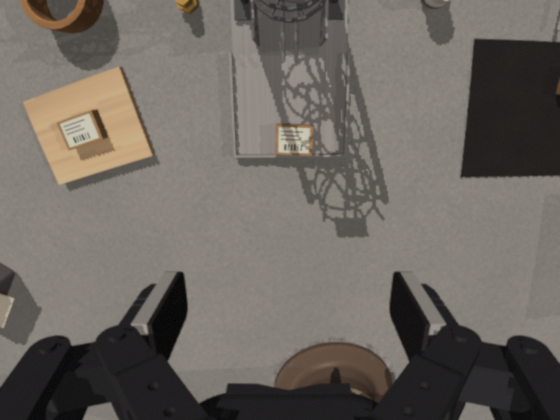

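send_rows(
  targets=[
    [0,0,30,2],
    [4,3,40,0],
    [4,3,45,0],
    [0,0,45,0],
    [0,0,45,0],
    [0,0,45,0],
    [0,0,40,0],
    [0,0,22,0],
    [0,0,0,0],
    [0,0,0,0],
  ],
)

```text
time: 31.55
tcp_pos: [0.4818, 0.0378, 0.0935]
orientation: [[0.993, -0.121, -0.001], [-0.121, -0.993, 0.0], [-0.001, 0.0, -1.0]]
wrist_force: [1.1, -0.7, 0.7]
opening: 0.0854
finger_force: 0.0
```

```bash
python3 - <<'E'
from h import *
p=manip.get_image("wrist"); cartons(p,.022,2); p=manip.get_image("wrist"); cartons(p,.022,2)
st(); go(481.2,37.5,24,-7)
E
```

```text
0.72 (array([483. ,  37.6]), 83.0, array([51.6, 47.2]))
0.93 (array([483.1,  37.5]), 83.0, array([51.7, 46.9]))
t 31.75 tcp [482.5  37.8  95.2] yaw -6.98 tilt [0.0027 0.0003] open 85.3 F [-0.1  0.5  1. ] ff 0.0 j [-0.01  0.39 -0.21  2.08  0.13  0.68 -1.99]
SPIN 0.02  SHIFT x -1.2 y 0.5 z 71.2 xy-dist 1
```

send_rows(
  targets=[
    [-1,0,25,0],
    [0,0,25,0],
    [0,0,14,0],
    [0,0,6.5,0],
    [0,0,0,0],
    [0,0,0,0],
  ],
)

```text
time: 32.35
tcp_pos: [0.481, 0.0379, 0.0242]
orientation: [[0.993, -0.121, 0.001], [-0.121, -0.993, 0.0], [0.001, -0.0, -1.0]]
wrist_force: [-0.7, -1.1, 0.7]
opening: 0.0852
finger_force: 0.0
```

send_rows(
  targets=[
    [0,0,0,0],
    [0,0,0,0],
    [0,0,0,0],
    [0,0,0,0],
    [0,0,0,0],
    [0,0,0,0],
  ],
  gripper=-1,
  force=30,
)

```text
time: 32.95
tcp_pos: [0.4809, 0.0379, 0.0241]
orientation: [[0.993, -0.122, 0.001], [-0.122, -0.993, 0.0], [0.001, -0.0, -1.0]]
wrist_force: [-0.9, -1.0, 6.5]
opening: 0.0512
finger_force: 31.3
```

send_rows(
  targets=[
    [0,0,-15,0],
    [0,0,-30,0],
    [0,0,-35,-6],
    [0,0,-35,-6.2],
    [0,0,-20,-6],
    [0,0,0,0],
    [0,0,0,0],
  ],
)

```text
time: 33.65
tcp_pos: [0.4802, 0.0376, 0.1583]
orientation: [[0.981, 0.192, 0.001], [0.192, -0.981, -0.0], [0.001, 0.0, -1.0]]
wrist_force: [-0.3, -0.3, -0.5]
opening: 0.0517
finger_force: 33.9
```

```bash
python3 - <<'E'
from h import *
st(); go(525,336,70,11.2)
E
```

```text
t 33.65 tcp [480.2  37.6 158.3] yaw 11.09 tilt [ 0.0006 -0.0001] open 51.7 F [-0.3 -0.3 -0.5] ff 33.9 j [ 0.08  0.3  -0.31  2.02  0.12  0.83 -1.68]
SPIN -0.11  SHIFT x 101.9 y -284.0 z 88.3 xy-dist 302
```

send_rows(
  targets=[
    [5,-14,0,-0.1],
    [11,-30,0,0],
    [15,-42,0,0],
    [15,-42,0,0],
    [15,-42,0,0],
    [15,-42,0,0],
    [13,-37,10,0],
    [9,-25,25,0],
    [3.9,-10,25,0],
    [0,0,20,0],
  ],
)

```text
time: 34.65
tcp_pos: [0.5224, 0.3383, 0.0746]
orientation: [[0.98, 0.198, -0.004], [0.198, -0.98, -0.001], [-0.004, 0.0, -1.0]]
wrist_force: [0.7, -0.8, 0.1]
opening: 0.0511
finger_force: 33.9
```

send_rows(
  targets=[
    [0,0,8,0],
    [0,0,0,0],
    [0,0,0,0],
  ],
)

```text
time: 34.95
tcp_pos: [0.5246, 0.336, 0.0704]
orientation: [[0.981, 0.195, -0.0], [0.195, -0.981, -0.0], [-0.0, 0.0, -1.0]]
wrist_force: [0.8, 1.1, -0.0]
opening: 0.0512
finger_force: 33.9
```

```bash
python3 - <<'E'
from h import *
manip.get_image("wrist")
st(); go(525,336,53,11.2)
E
```

```text
t 35.0 tcp [524.9 336.3  71. ] yaw 11.28 tilt [0.0009 0.0004] open 51.2 F [ 0.3 -0.2 -0.3] ff 33.9 j [-0.42  0.63 -0.32  1.74  0.26  0.81 -2.24]
SPIN 0.08  SHIFT x 0.0 y 0.3 z 18.0 xy-dist 0
```

send_rows(
  targets=[
    [0,0.3,8,0],
    [0,0,5,0],
    [0,0,3,0],
    [0,0,1.5,0],
    [0,0,0,0],
    [0,0,0,0],
  ],
)

```text
time: 35.6
tcp_pos: [0.5246, 0.3361, 0.0529]
orientation: [[0.981, 0.196, 0.0], [0.196, -0.981, 0.0], [0.0, -0.0, -1.0]]
wrist_force: [0.1, -0.3, -0.5]
opening: 0.0512
finger_force: 33.9
```

send_rows(
  targets=[
    [0,0,0.7,0],
    [0,0,0,0],
    [0,0,0,0],
  ],
)

```text
time: 35.9
tcp_pos: [0.5246, 0.3361, 0.0522]
orientation: [[0.981, 0.196, 0.0], [0.196, -0.981, 0.0], [0.0, -0.0, -1.0]]
wrist_force: [0.6, -0.8, -0.7]
opening: 0.0511
finger_force: 33.9
```

send_rows(
  targets=[
    [0,0,0,0],
    [0,0,0,0],
    [0,0,0,0],
    [0,0,0,0],
    [0,0,0,0],
  ],
  gripper=1,
)

```text
time: 36.4
tcp_pos: [0.5245, 0.336, 0.0521]
orientation: [[0.981, 0.196, -0.0], [0.196, -0.981, -0.0], [-0.0, 0.0, -1.0]]
wrist_force: [-0.2, 0.2, -0.6]
opening: 0.0851
finger_force: 0.0
```

send_rows(
  targets=[
    [0,0,-15,0],
    [0,0,-40,0],
    [0,0,-45,0],
    [0,0,-45,0],
    [0,0,-45,0],
    [0,0,-45,0],
    [0,0,-20,0],
    [0,0,-15,0],
    [0,0,0,0],
    [0,0,0,0],
  ],
)

```text
time: 37.4
tcp_pos: [0.5242, 0.3359, 0.3224]
orientation: [[0.98, 0.197, 0.0], [0.197, -0.98, 0.0], [0.0, -0.0, -1.0]]
wrist_force: [-0.1, -1.0, -0.5]
opening: 0.0852
finger_force: 0.0
```

```bash
python3 - <<'E'
from h import *
p=manip.get_image("wrist"); save(p,"w11.png"); cartons(p,.050)
p=manip.get_image("top"); cartons(p,.021)
st(); go(533.5,-382,300,-11)
E
```

```text
0.86 (array([526.1, 337.6]), -78.7, array([52.2, 43.7]))
0.7 (array([673.9, 321. ]), -77.9, array([92.7, 41.2]))
0.57 (array([523.9, 309.8]), 12.4, array([5.7, 1.1]))
0.72 (array([524.9, 341.7]), -80.4, array([58.2, 44.5]))
0.55 (array([ 533.6, -379.6]), 78.0, array([51.5, 42.1]))
t 37.6 tcp [524.1 335.7 320.9] yaw 11.33 tilt [-0.0017 -0.0011] open 85.6 F [-0.6  0.9 -0. ] ff 0.0 j [-0.38  0.39 -0.38  1.49  0.15  1.29 -2.14]
SPIN 22.33  SHIFT x 146.1 y 702.7 z 20.9 xy-dist 718
```

View pics/w11.png

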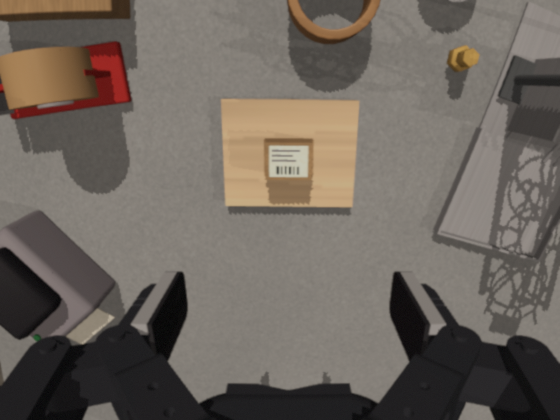

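send_rows(
  targets=[
    [0,0,0,7.5],
    [0,0,0,7.4],
    [2,15,0,7.4],
    [6,34,0,0],
    [9,43,0,0],
    [9,43,0,0],
    [9,43,0,0],
    [9,43,0,0],
    [9,43,0,0],
    [9,43,0,0],
  ],
)

```text
time: 38.6
tcp_pos: [0.5284, 0.0211, 0.3215]
orientation: [[0.982, -0.19, -0.001], [-0.19, -0.982, -0.0], [-0.001, 0.0, -1.0]]
wrist_force: [0.1, 0.4, 0.5]
opening: 0.0854
finger_force: 0.0
```

send_rows(
  targets=[
    [9,43,0,0],
    [9,43,0,0],
    [9,43,0,0],
    [9,43,0,0],
    [9,43,0,0],
    [9,43,0,0],
    [9,43,0,0],
    [9,43,10,0],
    [8,31,30,0],
    [4,15,30,0],
  ],
)

```text
time: 39.6
tcp_pos: [0.536, -0.38, 0.2507]
orientation: [[0.981, -0.194, -0.0], [-0.194, -0.981, -0.002], [-0.0, 0.002, -1.0]]
wrist_force: [0.0, -0.6, 0.1]
opening: 0.0852
finger_force: 0.0
```

send_rows(
  targets=[
    [0,0,30,0],
    [0,0,25,0],
    [0,0,0,0],
    [0,0,0,0],
  ],
)

```text
time: 40.0
tcp_pos: [0.5371, -0.3758, 0.1969]
orientation: [[0.982, -0.19, -0.001], [-0.19, -0.982, 0.001], [-0.001, -0.0, -1.0]]
wrist_force: [0.6, -0.5, 0.4]
opening: 0.0857
finger_force: 0.0
```

```bash
python3 - <<'E'
from h import *
p=manip.get_image("wrist"); cartons(p,.021,2); p=manip.get_image("wrist"); cartons(p,.021,2)
st(); go(533.8,-382.3,82,-11)
E
```

```text
0.64 (array([ 536.3, -383.6]), 78.6, array([46.4, 44.9]))
0.96 (array([ 535.7, -383. ]), 79.0, array([47.3, 45.2]))
t 40.2 tcp [ 537.9 -376.3  198.9] yaw -10.96 tilt [ 0.0024 -0.0014] open 85.4 F [-0.  -0.2  0.3] ff 0.0 j [ 0.51  0.51  0.04  1.58 -0.02  1.05 -1.21]
SPIN 0.04  SHIFT x -2.9 y 6.7 z 116.9 xy-dist 7
```

send_rows(
  targets=[
    [-2.3,7,20,0],
    [0,0,40,0],
    [0,0,45,0],
    [0,0,40,0],
    [0,0,20,0],
    [0,0,8,0],
    [0,0,2,0],
    [0,0,0,0],
    [0,0,0,0],
  ],
)

```text
time: 41.1
tcp_pos: [0.5346, -0.3831, 0.0241]
orientation: [[0.982, -0.19, 0.003], [-0.19, -0.982, -0.002], [0.003, 0.001, -1.0]]
wrist_force: [-0.0, -0.1, -0.2]
opening: 0.0853
finger_force: 0.0
```

send_rows(
  targets=[
    [0,0,0,0],
    [0,0,0,0],
    [0,0,0,0],
    [0,0,0,0],
    [0,0,0,0],
    [0,0,0,0],
    [0,0,0,0],
  ],
  gripper=-1,
  force=30,
)

```text
time: 41.8
tcp_pos: [0.5339, -0.3827, 0.0229]
orientation: [[0.982, -0.19, 0.001], [-0.19, -0.982, -0.001], [0.001, 0.0, -1.0]]
wrist_force: [-1.2, 1.0, 6.8]
opening: 0.0465
finger_force: 32.0
```

send_rows(
  targets=[
    [0,0,-15,0],
    [0,0,-40,0],
    [0,0,-45,0],
    [0,0,-45,0],
    [0,0,-45,0],
    [0,0,-45,-3],
    [0,0,-45,-3],
    [0,0,-45,0],
    [0,0,-40,0],
    [0,0,-10,0],
  ],
)

```text
time: 42.8
tcp_pos: [0.5341, -0.3829, 0.4038]
orientation: [[0.996, -0.087, 0.007], [-0.087, -0.996, -0.004], [0.008, 0.004, -1.0]]
wrist_force: [1.3, -0.6, -0.5]
opening: 0.0467
finger_force: 31.2
```

```bash
python3 - <<'E'
from h import *
p=manip.get_image("wrist"); save(p,"w12.png")
st(); go(692.5,24.6,390,-5)
E
```

```text
t 42.85 tcp [ 534.1 -382.9  402.9] yaw -4.98 tilt [ 0.0063 -0.0039] open 46.3 F [-0.2 -0.1  0.1] ff 31.2 j [ 0.52  0.39  0.04  1.29 -0.01  1.46 -1.1 ]
SPIN 0.02  SHIFT x 122.3 y -419.7 z 12.9 xy-dist 437
```

View pics/w12.png

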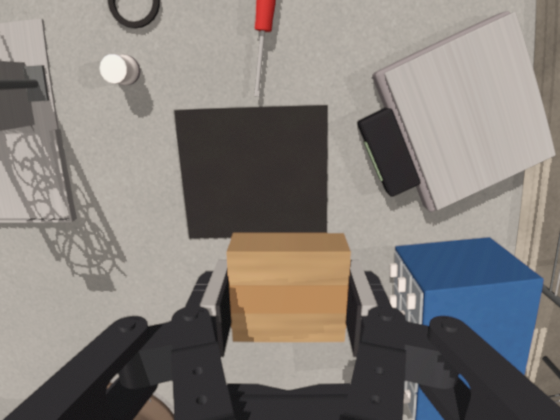

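Carton 4 is held level at (288, 287) and the mat is empty. I'm taking it to the chute.

send_rows(
  targets=[
    [4,-14,0,0],
    [9,-30,0,0],
    [12,-42,0,0],
    [12,-42,0,0],
    [12,-42,0,0],
    [12,-42,0,0],
    [12,-42,0,0],
    [12,-42,0,0],
    [12,-42,0,0],
    [12,-40,0,0],
  ],
)

```text
time: 43.85
tcp_pos: [0.6743, -0.0117, 0.3946]
orientation: [[0.996, -0.085, -0.004], [-0.085, -0.996, 0.001], [-0.004, -0.0, -1.0]]
wrist_force: [0.7, 0.3, -0.3]
opening: 0.0466
finger_force: 31.2
```

send_rows(
  targets=[
    [11,-22,0,0],
    [8,-14,0,0],
    [4,-5,0,0],
    [0,0,0,0],
    [0,0,0,0],
  ],
)

```text
time: 44.35
tcp_pos: [0.7011, 0.0217, 0.3968]
orientation: [[0.996, -0.089, -0.001], [-0.089, -0.996, -0.001], [-0.001, 0.001, -1.0]]
wrist_force: [0.7, -1.3, -1.0]
opening: 0.0463
finger_force: 31.2
```

```bash
python3 - <<'E'
from h import *
st(); go(692.5,24.6,330,-5)
E
```

```text
t 44.35 tcp [701.1  21.7 396.8] yaw -5.1 tilt [-0.0007 -0.0011] open 46.3 F [ 0.7 -1.3 -1. ] ff 31.2 j [-0.04  0.49 -0.1   1.15  0.05  1.51 -1.79]
SPIN -0.10  SHIFT x -8.8 y -2.2 z 66.8 xy-dist 9
```

send_rows(
  targets=[
    [-4.5,-1,10,-0.1],
    [-4,-1.2,22,0],
    [0,0,20,0],
    [0,0,10,0],
    [0,0,3,0],
    [0,0,0,0],
    [0,0,0,0],
    [0,0,0,0],
  ],
)

```text
time: 45.15
tcp_pos: [0.6935, 0.0264, 0.3332]
orientation: [[0.996, -0.085, 0.002], [-0.085, -0.996, 0.0], [0.002, -0.0, -1.0]]
wrist_force: [0.5, -0.1, 0.2]
opening: 0.0461
finger_force: 31.2
```

```bash
python3 - <<'E'
from h import *
st(); go(692.5,24.6,330,-5)
E
```

```text
t 45.15 tcp [693.5  26.4 333.2] yaw -4.88 tilt [0.0017 0.0001] open 46.1 F [ 0.5 -0.1  0.2] ff 31.2 j [-0.04  0.49 -0.11  1.29  0.05  1.36 -1.8 ]
SPIN 0.12  SHIFT x -0.8 y 1.9 z 3.2 xy-dist 2
```

send_rows(
  targets=[
    [0,1.3,1.5,0.1],
    [0,0,0,0],
    [0,0,0,0],
  ],
)

```text
time: 45.45
tcp_pos: [0.693, 0.0251, 0.3306]
orientation: [[0.996, -0.087, -0.0], [-0.087, -0.996, -0.0], [0.0, 0.0, -1.0]]
wrist_force: [0.2, 0.1, -0.9]
opening: 0.0463
finger_force: 31.2
```

send_rows(
  targets=[
    [0,0,0,0],
    [0,0,0,0],
    [0,0,0,0],
    [0,0,0,0],
    [0,0,0,0],
    [0,0,0,0],
  ],
  gripper=1,
)

```text
time: 46.05
tcp_pos: [0.693, 0.0252, 0.3307]
orientation: [[0.996, -0.087, 0.0], [-0.087, -0.996, -0.0], [0.0, 0.0, -1.0]]
wrist_force: [0.3, -0.3, -0.1]
opening: 0.0855
finger_force: 0.0
```

send_rows(
  targets=[
    [0,0,-20,0],
    [0,0,-35,0],
    [-10,0,-20,0],
    [-35,0,0,0],
    [-40,0,0,0],
    [-45,0,0,0],
    [-45,0,0,0],
    [-35,0,0,0],
    [-10,0,0,0],
    [0,0,0,0],
  ],
)

```text
time: 47.05
tcp_pos: [0.4731, 0.0444, 0.4067]
orientation: [[0.996, -0.086, 0.002], [-0.086, -0.996, -0.0], [0.002, -0.0, -1.0]]
wrist_force: [0.9, -0.2, -0.1]
opening: 0.0855
finger_force: 0.0
```

```bash
python3 - <<'E'
from h import *
st()
p=manip.get_image("wrist"); save(p,"w13.png"); cartons(p,.022)
p=manip.get_image("wrist"); cartons(p,.022)
E
```

```text
t 47.05 tcp [473.1  44.4 406.7] yaw -4.95 tilt [ 0.0021 -0.    ] open 85.5 F [ 0.9 -0.2 -0.1] ff 0.0 j [-0.05  0.06 -0.16  1.69  0.01  1.39 -1.86]
0.94 (array([523.5, 348.9]), -79.3, array([65.6, 44.7]))
0.83 (array([529.8, 310.2]), 15.8, array([41.8, 12.4]))
0.8 (array([484.9,  44.9]), -85.2, array([47.4, 44.6]))
0.92 (array([484.8,  44.8]), -84.8, array([46.4, 44. ]))
0.68 (array([523.1, 349.2]), -80.5, array([66.9, 47.2]))
0.63 (array([529.2, 310.4]), 9.5, array([44. , 13.8]))
```

View pics/w13.png

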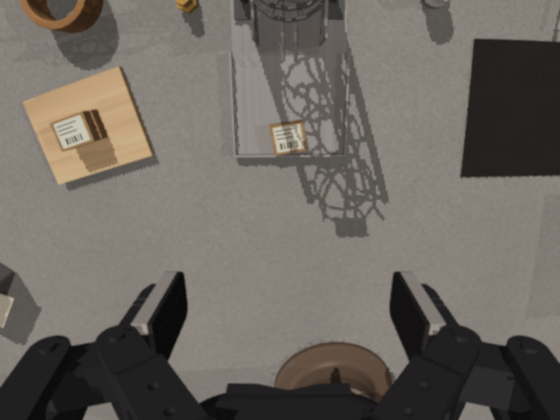

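send_rows(
  targets=[
    [0,0,30,-5],
    [4,0,40,-4.8],
    [6.5,0.5,45,0],
    [0,0,45,0],
    [0,0,45,0],
    [0,0,45,0],
    [0,0,40,0],
    [0,0,22,0],
    [0,0,0,0],
    [0,0,0,0],
  ],
)

```text
time: 48.25
tcp_pos: [0.4849, 0.0443, 0.0933]
orientation: [[0.996, 0.084, -0.001], [0.084, -0.996, -0.0], [-0.001, -0.0, -1.0]]
wrist_force: [0.9, -0.9, 0.7]
opening: 0.0857
finger_force: 0.0
```

```bash
python3 - <<'E'
from h import *
for _ in range(3):
  p=manip.get_image("wrist"); cartons(p,.022,1)
# white label rectangle
f=cv2.cvtColor(p["frame"],cv2.COLOR_RGB2HSV); m=manip.silhouettes(p,"carton1")[0]["mask"]
w=m&(f[...,1]<70)&(f[...,2]>150); print("label",w.sum(),rect(p,w,.022))
st(); go(484.8,44.8,24,4.8)
E
```

```text
0.61 (array([486.7,  45.4]), -85.3, array([47.7, 47.7]))
0.77 (array([486.3,  45.4]), 5.2, array([47.5, 46.6]))
0.69 (array([486.3,  45.5]), -85.2, array([47.2, 46.9]))
label 2979 (array([484. ,  45.3]), -84.8, array([38.4, 35.3]))
t 48.6 tcp [484.9  44.3  94.6] yaw 4.82 tilt [0.0019 0.0002] open 85.7 F [ 0.4  0.3 -0.3] ff 0.0 j [-0.07  0.4  -0.15  2.07  0.09  0.68 -1.77]
SPIN 0.02  SHIFT x -0.1 y -0.5 z 70.6 xy-dist 0
```

send_rows(
  targets=[
    [-0.4,-0.8,25,0],
    [0,0,25,0],
    [0,0,14,0],
    [0,0,6,0],
    [0,0,0,0],
    [0,0,0,0],
  ],
)

```text
time: 49.2
tcp_pos: [0.4844, 0.0451, 0.0243]
orientation: [[0.996, 0.084, 0.001], [0.084, -0.996, 0.0], [0.001, -0.0, -1.0]]
wrist_force: [0.4, 0.6, -0.4]
opening: 0.0854
finger_force: 0.0
```

send_rows(
  targets=[
    [0,0,0,0],
    [0,0,0,0],
    [0,0,0,0],
    [0,0,0,0],
    [0,0,0,0],
    [0,0,0,0],
    [0,0,0,0],
  ],
  gripper=-1,
  force=30,
)

```text
time: 49.9
tcp_pos: [0.4843, 0.0451, 0.0243]
orientation: [[0.996, 0.084, 0.001], [0.084, -0.996, 0.0], [0.001, 0.0, -1.0]]
wrist_force: [-1.1, -0.8, 6.1]
opening: 0.0468
finger_force: 31.3
```

send_rows(
  targets=[
    [0,0,-15,0],
    [0,0,-30,0],
    [0,0,-35,0],
    [0,0,-40,-3.2],
    [0,0,-45,-3.2],
    [0,0,-35,0],
    [0,0,-20,0],
    [0,0,0,0],
    [0,0,0,0],
  ],
)

```text
time: 50.8
tcp_pos: [0.4836, 0.0449, 0.2434]
orientation: [[0.981, 0.195, 0.0], [0.195, -0.981, -0.0], [0.0, 0.0, -1.0]]
wrist_force: [0.4, -0.3, -1.4]
opening: 0.0461
finger_force: 31.8
```

```bash
python3 - <<'E'
from h import *
st(); go(430,335,250,11.2)
E
```

```text
t 50.8 tcp [483.6  44.9 243.4] yaw 11.22 tilt [ 0.0002 -0.0001] open 46.1 F [ 0.4 -0.3 -1.4] ff 31.8 j [-0.02  0.19 -0.2   1.93  0.05  1.02 -1.61]
SPIN 0.02  SHIFT x 3.8 y -295.0 z -6.6 xy-dist 295
```

send_rows(
  targets=[
    [0,-18,0,0],
    [0,-35,0,0],
    [0,-45,0,0],
    [1,-45,0,0],
    [1,-45,0,0],
    [1,-45,0,0],
    [1,-35,0,0],
    [0,-20,0,0],
    [0,-7,0,0],
    [0,0,0,0],
  ],
)

```text
time: 51.8
tcp_pos: [0.4295, 0.3352, 0.2421]
orientation: [[0.981, 0.196, -0.002], [0.196, -0.981, -0.001], [-0.003, 0.001, -1.0]]
wrist_force: [-0.4, -0.4, -0.5]
opening: 0.046
finger_force: 31.7
```

```bash
python3 - <<'E'
from h import *
manip.get_image("wrist")
p=manip.get_image("wrist"); save(p,"w14.png")
f=cv2.cvtColor(p["frame"],cv2.COLOR_RGB2HSV)
for s in manip.silhouettes(p,"carton1")[:4]:
    m=s["mask"]; w=m&(f[...,1]<70)&(f[...,2]>150); ys,xs=np.where(m)
    print(round(s["confidence"],2),xs.min(),xs.max(),ys.min(),ys.max(),rect(p,m,.05), "label",w.sum(), rect(p,w,.05) if w.sum()>50 else "")
b=[proj(p,(x/1000,y/1000,.05)) for x,y in [(525,336)]]; print("expect px",b)
p=manip.get_image("top"); cartons(p,.05)
p=manip.get_image("scene"); cartons(p,.05)
st()
E
```

```text
0.68 276 341 43 97 (array([524.2, 337.1]), -78.6, array([52.9, 42.8])) label 2038 (array([524.2, 337.2]), -78.6, array([43. , 34.8]))
0.56 228 349 234 344 (array([315.5, 312.6]), 11.1, array([127.8, 119.4])) label 5870 (array([305.5, 310.5]), -78.9, array([97.3, 89.5]))
expect px [(np.float64(309.6757477047234), np.float64(69.57744534683829))]
0.56 (array([524.9, 335.1]), -78.5, array([55.4, 42.7]))
0.5 (array([530.1, 303.7]), 10.4, array([39.2,  7.7]))
0.84 (array([528.5, 338.8]), -76.5, array([54.5, 54.4]))
0.84 (array([264.7, 276.3]), 12.9, array([80.8, 62.6]))
0.48 (array([559.3, 347. ]), -71.7, array([56.7, 16.4]))
t 52.15 tcp [430.9 334.2 243.7] yaw 11.13 tilt [ 0.0004 -0.0002] open 46.4 F [-0.6 -0.3 -0.5] ff 31.7 j [-0.45  0.31 -0.37  1.78  0.13  1.07 -2.24]
```

send_rows(
  targets=[
    [11,2,15,0],
    [24,4.2,30,0],
    [30,5.3,35,0],
    [20,3.6,35,0],
    [7.5,1.3,25,0],
    [0,0,12,0],
    [0,0,3,0],
    [0,0,0,0],
    [0,0,0,0],
  ],
)

```text
time: 53.05
tcp_pos: [0.5245, 0.3379, 0.0901]
orientation: [[0.981, 0.195, 0.002], [0.195, -0.981, 0.001], [0.002, -0.001, -1.0]]
wrist_force: [0.2, -0.3, 0.1]
opening: 0.0459
finger_force: 31.8
```

```bash
python3 - <<'E'
from h import *
manip.get_image("wrist")
st(); go(524.8,336.2,71,11.2)
E
```

```text
t 53.1 tcp [524.6 337.9  90.3] yaw 11.27 tilt [0.0021 0.0014] open 46.0 F [-0.1  0.6 -0.4] ff 31.8 j [-0.44  0.6  -0.3   1.73  0.23  0.84 -2.21]
SPIN 0.07  SHIFT x -0.1 y 1.7 z 19.3 xy-dist 2
```

send_rows(
  targets=[
    [0,1,8,0],
    [0,0.3,5,0],
    [0,0,3,0],
    [0,0,1.5,0],
    [0,0,0,0],
    [0,0,0,0],
  ],
)

```text
time: 53.7
tcp_pos: [0.5245, 0.3359, 0.0711]
orientation: [[0.981, 0.195, -0.0], [0.195, -0.981, 0.0], [-0.0, -0.0, -1.0]]
wrist_force: [-0.2, 0.1, -0.3]
opening: 0.0468
finger_force: 31.8
```

send_rows(
  targets=[
    [0,0,0.7,0],
    [0,0,0,0],
    [0,0,0,0],
  ],
)

```text
time: 54.0
tcp_pos: [0.5245, 0.3359, 0.0705]
orientation: [[0.981, 0.195, 0.0], [0.195, -0.981, -0.0], [0.0, 0.0, -1.0]]
wrist_force: [-0.3, 0.4, -0.6]
opening: 0.0463
finger_force: 31.8
```

send_rows(
  targets=[
    [0,0,0,0],
    [0,0,0,0],
    [0,0,0,0],
    [0,0,0,0],
    [0,0,0,0],
  ],
  gripper=1,
)

```text
time: 54.5
tcp_pos: [0.5245, 0.3359, 0.0705]
orientation: [[0.981, 0.195, 0.0], [0.195, -0.981, 0.0], [0.0, -0.0, -1.0]]
wrist_force: [-0.1, 0.0, -0.3]
opening: 0.0851
finger_force: 0.0
```

send_rows(
  targets=[
    [0,0,-15,0],
    [0,0,-40,0],
    [0,0,-45,0],
    [0,0,-45,0],
    [0,0,-45,0],
    [0,0,-40,0],
    [0,0,-15,0],
    [0,0,-6,0],
    [0,0,0,0],
    [0,0,0,0],
  ],
)

```text
time: 55.5
tcp_pos: [0.5241, 0.3354, 0.3203]
orientation: [[0.981, 0.195, -0.001], [0.195, -0.981, -0.001], [-0.002, 0.001, -1.0]]
wrist_force: [0.4, -1.2, -1.1]
opening: 0.0856
finger_force: 0.0
```

```bash
python3 - <<'E'
from h import *
st()
p=manip.get_image("wrist"); save(p,"w15.png"); f=cv2.cvtColor(p["frame"],cv2.COLOR_RGB2HSV)
for s in manip.silhouettes(p,"carton1")[:3]:
    m=s["mask"]; w=m&(f[...,1]<70)&(f[...,2]>150); print(round(s["confidence"],2),rect(p,m,.068),"label",w.sum(), rect(p,w,.068) if w.sum()>50 else "")
for n in("top","scene"):
  p=manip.get_image(n); save(p,n+"15.png"); print(n); cartons(p,.068)
# non-plywood/brown region on board from w11 vs w15
for n in("w11","w15"):
  f=cv2.cvtColor(cv2.imread(f"pics/{n}.png"),cv2.COLOR_BGR2GRAY)[125:195,240:340]
  print(n); print(f[::7,::5])
E
```

```text
t 55.5 tcp [524.1 335.4 320.3] yaw 11.23 tilt [-0.0015 -0.0011] open 85.6 F [ 0.4 -1.2 -1.1] ff 0.0 j [-0.4   0.39 -0.34  1.49  0.13  1.29 -2.13]
0.98 (array([525.9, 336.9]), -79.8, array([46.7, 44.8])) label 1077 (array([524.1, 336.9]), -78.8, array([38.2, 35.4]))
0.74 (array([550. , 340.3]), 89.6, array([54. , 13.2])) label 0 
0.44 (array([550.9, 332.6]), -84.7, array([30.9,  4.1])) label 0 
top
0.49 (array([524.7, 334.4]), -79.5, array([50.9, 41.7]))
scene
0.85 (array([528.9, 338.7]), 10.7, array([54.2, 49.6]))
0.67 (array([566.8, 353.5]), -58.7, array([59. , 25.1]))
w11
[[169 170 170 170 171 170 170 171 170 171 171 171 171 171 171 171 171 171
  171 171]
 [164 163 163 163 164 165 163 164 168 170 170 171 171 171 171 164 161 163
  163 163]
 [156 150 150 149 150 105  95  96  96  96  98  98  98 103 105 161 162 162
  162 162]
 [161 161 161 160 160 117 182 185 185 185 184 184 184 183 124 169 168 169
  169 169]
 [157 157 158 158 157 119 188 188 189 193 193 194 194 193 128 167 168 168
  167 166]
 [159 159 158 158 157 124 187 143 142 139 144 160 192 194 128 164 164 164
  164 164]
 [162 160
[... 486 characters left out ...]
 163 163
  163 163]
 [153 149 150 150 150  95  92  92  91  93  94  96  95  95  97 161 161 161
  162 161]
 [162 162 161 161 162 113 117 118 117 119 120 121 119 118 120 170 171 170
  171 171]
 [158 157 157 158 158 115 169 139 143 142 138 137 191 188 127 168 167 168
  167 167]
 [159 159 159 158 159 117 173 185 186 186 185 195 195 185 126 164 164 164
  163 163]
 [162 159 159 158 158 115 173 193 195 193 194 194 195 180 117 166 165 165
  165 165]
 [171 171 171 171 171 113 173 141 152 123 127 185 191 177 119 170 170 169
  169 169]
 [162 162 161 161 166 149 133 143 152 150 149 150 150 140 120 173 173 173
  173 173]
 [169 169 169 169 169 166 113 114 113 112 113 113 112 112 121 166 167 169
  169 169]]
```

```bash
python3 -c "
from cell import manip; print(manip.finish_job())"
```

```text
the job is handed in; nothing more can be done
None
```

The job is handed in: the three cartons present (57, 52 and 47 mm; the 62 mm one was absent) went through the chute longest first and stand square, label up, in one column on the middle of the board, checked from the last camera pictures by measurement, with about 56 s of the 210 s used.

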